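Index the rotary table and clamp it

ROBOT

A 6-joint arm with a two-finger parallel gripper is mounted at the origin on a cart in front of the work surface, level with it; the furniture and walls round the work are solid. World frame = base frame: x ahead of the robot, y to its left, z up, the work surface at z = 0. Lengths are in mm, angles in rad, forces in N, time in s.
With the tool pointing down it reaches from about 350 to 875 mm from the base axis. Payload 4.2 kg.
Tool frame: the origin (TCP) lies between the finger pads; the fingertips stand 25 mm ahead of it and the grasp point (between the pads) lies 6 mm ahead of it; z points along the fingers, y is the line along which they close (so a half turn about z gives the same grasp; the last joint's range is limited). The gripper opens to 85 mm and grips with 20 to 120 N. Pads are 22 mm wide; open, the fingers measure 114 mm over their backs; the gripper's body (76 mm by 85 mm) begins 54 mm behind the grasp point. The pads swing forward as they close: fully open they stand 13 mm farther back than shut.
Start: joints at [-0.863, 0.385, 0.008, 0, -1.194, -0.259], TCP at [271.19, -563.077, 256.312] pointing down, gripper open.
Joint ranges: [-3.14, 3.14], [-1.21, 2.06], [-1.07, 1.41], [-3.16, 2.05], [-2.99, -0.16], [-3.1, 3.1]. Speed limits (rad/s): [2.79, 2.79, 3.14, 3.14, 3.14, 3.14].

INTERFACE

Orientations are given as a unit quaternion [x, y, z, w].
In Python, from bench import arm gives the robot as it stands.
- The arm moves only by the shell command python3 -m pendant 'ROWS'. ROWS is JSON, a list of rows, each a list of 7 numbers: the shift along the tool's x, y, z in m, then the turn, a rotation vector about the tool's x, y, z in degrees, then the finger opening in m, from 0 to 0.0854. In form: [[x, y, z, wx, wy, wz, fingers], ...]. A call has 1 to 12 rows; each row shifts and turns the commanded pose from where the row before left it, along the tool's axes as they then stand; what a row does not reach is not made up. A row lasts 1/10 s, in which the tool goes at most 50 mm and 8.59 degrees, less where a joint would pass 70% of its speed; a pose out of reach is approached as far as the arm can. A call is refused whole if a number of a shift passes 0.05 or a number of a turn 8.59, either way. A call with a gripper value outside its range is refused whole. The fingers move at their own pace and stop on an object; the grip force is fixed at half the most. Time passes only in rows, so rows that do not move let the fingers close. It gives the time, the measured TCP pose, the force, the opening and the grip force at its end, in the units of the state.
- arm.read_state(): the state, without advancing time (a new reading comes with each control period).
- arm.get_image(name): name is "side" or "top"; returns a dict with "image" (420x560x3 uint8, red, green, blue), "fx", "fy", "cx", "cy" (pixels), "k1" (the pictures are not rectified: a ray, as slopes to the right and down, at radius r is drawn at 1 + k1 r^2 times it, then the intrinsics apply), "xyz" and "rotation" of the camera in the world. Camera axes: x right, y down, z forward; pixel columns grow to the right and rows downward; lengths in mm; the calibration is good to about 2 mm. A picture is of the moment at which its call begins. There is no depth.
- arm.job_done(): hands the job in; it is judged then, once.
The state is a dict: "clock": time; "joints": joint angles; "joint_vel": joint speeds; "joint_efforts": joint torques, N m; "position": TCP position; "ee_rot": TCP orientation; "contact_force": force on the tool from outside, world axes, zero at the start; "wrist_torque": the same for the moment, N m; "gripper_width": finger opening in mm; "grasp_force": force on a finger pad.
Only numpy, scipy, OpenCV 4.12 (cv2) and the standard library are available. Lean on these libraries where they do the work, as an engineer would, in place of code of your own. Each camera call takes 0.05 s, during which the arm holds its last target. There are 200 camera calls.

TASK

Push the spokes of the rotary table round with a fingertip until the red pointer stands on the green mark of the ring, then push the yellow clamp lever anticlockwise all the way to its stop, leaving the pointer on the mark. Only push, gently: grip nothing, and leave the tools lying on the bench as they are.

Things in the scene. Friction and masses are not known exactly. Their poses are not given: they have to be found in the camera images.
- rotary_base: Green cast base of the rotary table, fixed to the bench: round, 236 mm across, 30 mm high, with four bolt lugs that reach 132 mm from the axis. Origin on the table's vertical turning axis at the bench surface; z up; its +y side carries an arm with the clamp lever's pedestal (axis of the pedestal 165 mm from the table's axis).
- turnstile (a joint): Angle of the turning part on the base, rad, positive anticlockwise seen from above; at 0 the red pointer lies along the base's -x. It can be turned either way and stays where it is left (sliding friction about 0.18 N m, so about 3 N at a spoke). Its dark disc has radius 84 mm (top z = 46 mm), its hub 26 mm; on the hub sits a 44 x 58 mm aluminium blank, highest point z = 101 mm.
- pointer_tip (a point): Reference point of the red pointer, 100 mm from the table's axis along the red spoke, z = 48 mm.
- red_spoke (a point): Point on the centre line of the red spoke, 66 mm from the table's axis, z = 70 mm. It is one of four spokes a quarter turn apart, level round rods with centre line at z = 70 mm, sleeves 14 mm thick from 46 mm out to their rounded ends 88 mm from the axis; three are black, the red one lies above the red pointer.
- green_mark (a point): Centre line of the green mark on the fixed aluminium ring (outer radius 112 mm, top at z = 36 mm), 100 mm from the table's axis, z = 38 mm. The mark is 16 mm wide along the ring. The ring is set at a different angle every time and does not turn by itself.
- clamp_lever (a joint): Angle of the yellow clamp lever, rad, positive anticlockwise seen from above: 0 is free, 1.4 is its stop (clamped). It stays where it is left (about 2 N at the grip). It does not itself block the table. Its arm is a level rod at z = 70 mm that ends 84 mm from the pivot; yellow sleeve 16 mm thick from 32 mm to the end.
- lever_grip (a point): Point on the centre line of the clamp lever's yellow sleeve, 58 mm from its pivot, z = 70 mm. With the joint at 0 the arm points 0.5 rad anticlockwise of the base's +x.
- lever_pivot (a point): Vertical pivot axis of the clamp lever, at z = 70 mm; 165 mm from the table's axis along the base's +y.
- wrench_14: Loose steel combination wrench, 208 x 31 x 11 mm, lying on the bench on the right; origin at the centre of its underside. Leave it.
- hex_bolt: Loose steel hex bolt, 78 x 10 x 9 mm, lying on the bench on the right; origin at the centre of its underside. Leave it.
- pliers_red: Loose pliers with red handles, 185 x 59 x 12 mm, lying on the bench on the left; origin at the centre of its underside. Leave it.

How it is judged:
By the outcome, as a careful person would: the job done as asked, in the order asked, and still so for the second after the job is handed in, with the robot touching nothing.
It also fails if it takes over 66 s, if anything falls off the work surface, if the arm or the gripper's body presses on something with over 40 N, if the wrist force passes 120 N, or if a joint passes its speed limit or range.

## Working session

There is one attempt and no reset: what is moved stays moved. The work goes in short steps, Python scripts to look and compute and a shell command to move; the robot and the scene stay as the last step left them, time stands still between calls to the robot, and variables do not carry over. Pictures are saved under pics/ and viewed, at most 13 in all, crops included, and the job is handed in when it is done.

```bash
mkdir -p pics; cat > h.py <<'E'
import numpy as np, cv2
from bench import arm
def grab(n,f):
    d=arm.get_image(n); cv2.imwrite('pics/'+f,cv2.cvtColor(d['image'],cv2.COLOR_RGB2BGR)); return d
def ray(d,u,v):
    K=np.array([[d['fx'],0,d['cx']],[0,d['fy'],d['cy']],[0,0,1.]])
    x=(u-d['cx'])/d['fx'];y=(v-d['cy'])/d['fy']; p=np.array([x,y])
    q=p.copy()
    for _ in range(20): q=p/(1+d['k1']*(q@q))
    R=np.array(d['rotation'],float)
    if R.shape!=(3,3):
        from scipy.spatial.transform import Rotation as Ro; R=Ro.from_quat(R).as_matrix()
    return np.array(d['xyz']),R@np.array([*q,1])
def at(d,u,v,z):
    o,r=ray(d,u,v); return o+r*(z-o[2])/r[2]
def proj(d,P):
    R=np.array(d['rotation'],float)
    if R.shape!=(3,3):
        from scipy.spatial.transform import Rotation as Ro; R=Ro.from_quat(R).as_matrix()
    c=R.T@(np.array(P)-d['xyz']); q=c[:2]/c[2]; q=q*(1+d['k1']*(q@q))
    return np.array([d['fx']*q[0]+d['cx'],d['fy']*q[1]+d['cy']])
E
python3 -c "
from h import *
for n in('top','side'):
    d=grab(n,n+'0.png'); print({k:v for k,v in d.items() if k!='image'})
print(arm.read_state())"
```

```text
{'fx': 520.9297754442657, 'fy': 520.9297754442657, 'cx': 270.1874267121799, 'cy': 209.39589714132242, 'k1': -0.08368104085484004, 'xyz': array([ 216.82180157,   35.5759148 , 1422.46172798]), 'rotation': array([-0.6938254 ,  0.71373066, -0.06377854,  0.07160415])}
{'fx': 435.23626343612943, 'fy': 435.23626343612943, 'cx': 275.22455189658046, 'cy': 217.39481898970644, 'k1': 0.02315521420637222, 'xyz': array([-83.79830435, 822.78595635, 924.82845655]), 'rotation': array([-0.28402658,  0.86744237, -0.39166246,  0.11607389])}
{'clock': 0.1, 'joints': array([-8.63436843e-01,  3.85473158e-01,  6.78912582e-03, -4.00737059e-04,
       -1.19402040e+00, -2.58611279e-01]), 'joint_vel': array([ 0.00031651, -0.00236014,  0.00249301,  0.001568  ,  0.00139668,
        0.00050893]), 'joint_efforts': array([-6.91944442e-04, -3.93319273e+01,  1.88929367e+01,  4.19794410e+00,
       -2.56631349e-03, -4.12396304e-07]), 'position': array([ 270.96584208, -562.69292434,  255.3503684 ]), 'ee_rot': array([-2.22424046e-01,  9.74949537e-01,  9.31417763e-04, -2.78146992e-04]), 'contact_force': array([ 0.35140445, -0.45614845, -0.56445158]), 'wrist_torque': array([ 0.01782973,  0.00908845, -0.01655361]), 'grasp_force': 0.0, 'gripper_width': 85.42256998830129}
```

View pics/top0.png

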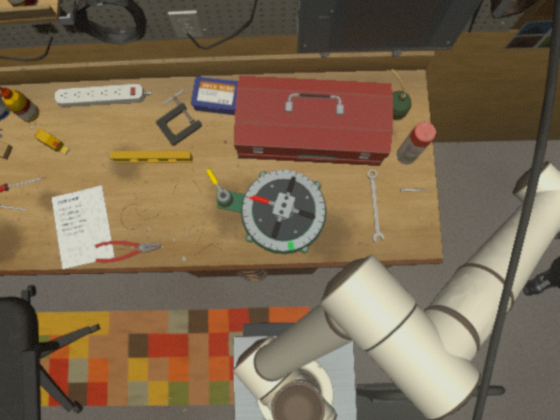

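View pics/side0.png

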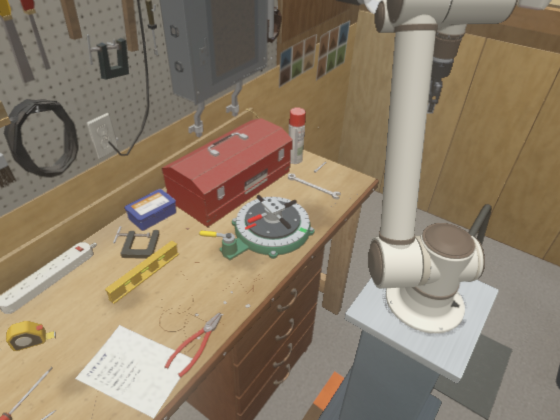

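The top view shows the table centred near (284,210), the red pointer at (258,199), the green mark at (291,246), the lever pivot at (223,198) and the lever end at (212,177). The side view agrees with this, and the tools are clear of the table.

```bash
cat > meas.py <<'E'
from h import *
from scipy.optimize import least_squares
def blobs(d):
    im=d['image']; h=cv2.cvtColor(im,cv2.COLOR_RGB2HSV).astype(int); H,S,V=h[...,0],h[...,1],h[...,2]
    return H,S,V
def cen(m):
    n,l,s,c=cv2.connectedComponentsWithStats(m.astype(np.uint8)); return [(int(s[i,4]),c[i].round(1).tolist()) for i in range(1,n) if s[i,4]>8]
def table(ds):
    for k,d in ds.items():
        H,S,V=blobs(d); win=np.zeros(H.shape,bool)
        if k=='top': win[150:270,195:335]=1
        else: win[185:265,190:320]=1
        print(k,'red',cen(win&((H<6)|(H>174))&(S>170)&(V>120)),'grn',cen(win&(H>50)&(H<72)&(S>160)&(V>140)),'yel',cen(win&(H>22)&(H<33)&(S>190)&(V>150)))
E
python3 - <<'E'
from meas import *
ds={n:arm.get_image(n) for n in('top','side')}
table(ds)
for n,b in(('top',(190,150,340,265)),('side',(185,180,325,275))):
    x0,y0,x1,y1=b; im=ds[n]['image'][y0:y1,x0:x1]
    cv2.imwrite(f'pics/{n}1.png',cv2.cvtColor(cv2.resize(im,None,fx=5,fy=5,interpolation=cv2.INTER_CUBIC),cv2.COLOR_RGB2BGR))
E
```

```text
top red [(79, [259.7, 199.1])] grn [(20, [290.4, 245.7])] yel [(84, [211.6, 176.2])]
side red [(37, [254.2, 218.1]), (12, [250.4, 225.7])] grn [] yel []
```

View pics/top1.png

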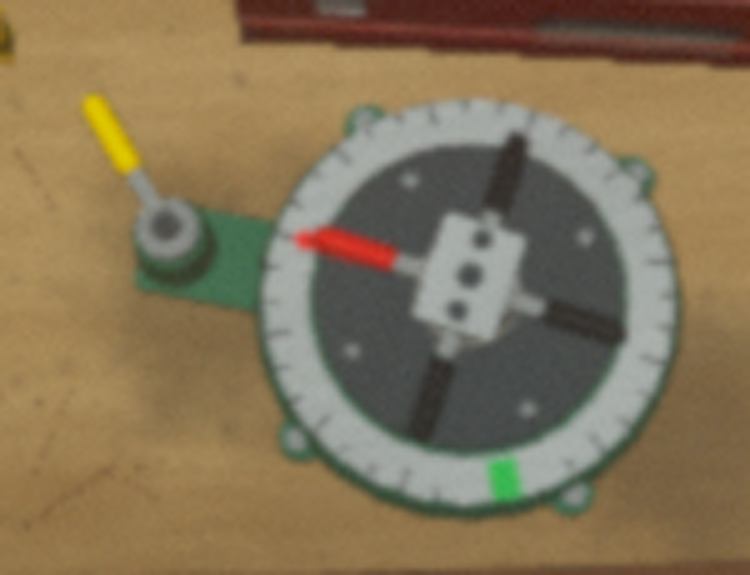

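View pics/side1.png

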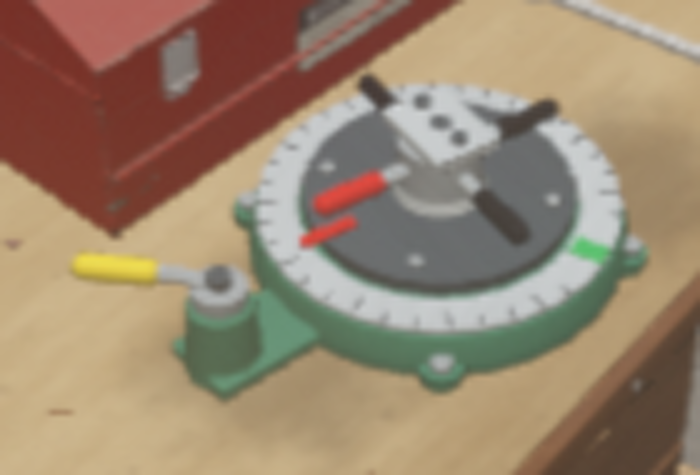

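The crops show the spoke ends, pointer tip, mark and lever sleeve clearly. I'll fit a model to these points from both views.

```bash
cat > fit.py <<'E'
from meas import *
import sys
ds={n:arm.get_image(n) for n in('top','side')}
def px(c,x,y):
    o={'top':(190,150),'side':(185,180)}[c]; return np.array([o[0]+(x+.5)/5-.5,o[1]+(y+.5)/5-.5])
T={'top':dict(s0=(300,240,'tip'),s1=(422,437),s2=(622,335),s3=(515,137),g=(505,480),le=(91,96),li=(132,171)),
 'side':dict(s0=(316,205),tip=(303,241),s1=(524,240),s2=(556,103),s3=(363,79),g=(592,250),le=(74,264),li=(157,271))}
def model(p):
    x,y,yaw,q,g,l=p; c=np.array([x,y]); e=lambda a:np.array([np.cos(a),np.sin(a)])
    P={f's{i}':[*(c+87*e(q+i*np.pi/2)),70] for i in range(4)}
    P['tip']=[*(c+112*e(q)),48]; P['g']=[*(c+100*e(g)),36]
    pv=c+165*e(yaw+np.pi/2); P['le']=[*(pv+84*e(l)),70]; P['li']=[*(pv+32*e(l)),70]; P['pv']=[*pv,70]
    return P
def res(p):
    P=model(p); r=[]
    for c in T:
        for k,v in T[c].items():
            if (c,k) in(('top','s0'),('side','tip')): continue
            r+=list(proj(ds[c],P[k])-px(c,*v[:2]))
    return np.array(r)
c0=at(ds['top'],284,207.5,70); print(c0)
s=least_squares(res,[c0[0],c0[1],-.2,1.8,3.3,.5],loss='soft_l1')
print(s.x.round(3),'q',s.x[3]-s.x[2]-np.pi,'lever',s.x[5]-s.x[2]-.5); print(res(s.x).reshape(-1,2).round(1).tolist())
for k,v in model(s.x).items(): print(k,np.round(v,1))
E
python3 fit.py
```

```text
[483.61352432  10.36700784  70.        ]
[ 4.85117e+02  1.37990e+01 -2.34000e-01  1.22800e+00  3.31800e+00
  5.00000e-01] q -1.6791298278240336 lever 0.2338758751684641
[[-1.5, 1.0], [0.1, 0.3], [0.0, -0.3], [-0.3, -0.3], [-0.9, -0.4], [0.2, 0.8], [0.3, 0.3], [0.3, -0.9], [0.1, -0.1], [-0.3, -0.5], [-0.4, -0.9], [-0.5, -0.8], [1.0, -0.4]]
s0 [514.3  95.7  70. ]
s1 [403.2  43.   70. ]
s2 [455.9 -68.1  70. ]
s3 [567.1 -15.4  70. ]
tip [522.7 119.3  48. ]
g [386.7  -3.8  36. ]
le [597.1 214.5  70. ]
li [551.5 189.6  70. ]
pv [523.4 174.3  70. ]
```

```bash
cat > go.py <<'E'
# go.py x y z yaw_of_tool_y : shift in tool axes from here
import sys
from h import *
from scipy.spatial.transform import Rotation as Ro
s=arm.read_state(); R=Ro.from_quat(s['ee_rot']).as_matrix(); t=np.array([float(a) for a in sys.argv[1:4]])
print('pos',s['position'].round(1),'yaw_y',np.arctan2(R[1,1],R[0,1]).round(3),'tilt',R[:,2].round(3),'F',s['contact_force'].round(1),'clk',s['clock'],'j',s['joints'].round(2))
print('shift mm',(R.T@(t-s['position'])).round(1))
E
python3 -m pendant '[[0,0,0,0,0,7.5,0],[0,0,0,0,0,7.5,0],[0,0,0,0,0,7.5,0],[0,0,0,0,0,7.5,0],[0,0,0,0,0,7.5,0],[0,0,0,0,0,7.5,0],[0,0,0,0,0,0,0],[0,0,0,0,0,0,0]]'
python3 - <<'E'
import numpy as np
c=np.array([485.1,13.8]);a=2.80
e=np.array([np.cos(a),np.sin(a)]);n=np.array([-e[1],e[0]])
print('start finger',c+66*e-36*n)
E
python3 go.py 435 70 200
```

```text
clock: 1.1
position: [271.2, -563.1, 256.2]
ee_rot: [0.166, 0.986, 0.0, -0.0]
contact_force: [-0.1, -0.9, 0.4]
gripper_width: -0.3
grasp_force: 0.0
start finger [434.97289892  69.82922217]
pos [ 271.2 -563.1  256.2] yaw_y 1.237 tilt [-0.  0. -1.] F [-0.1 -0.9  0.4] clk 1.1 j [-0.86  0.38  0.01 -0.   -1.19 -1.04]
shift mm [ 52.7 651.8  56.3]
```

```bash
python3 -m pendant '[[0.004,0.0465,0.004,0,0,0,0],[0.004,0.0465,0.004,0,0,0,0],[0.004,0.0465,0.004,0,0,0,0],[0.004,0.0465,0.004,0,0,0,0],[0.004,0.0465,0.004,0,0,0,0],[0.004,0.0465,0.004,0,0,0,0],[0.004,0.0465,0.004,0,0,0,0]]'
python3 -m pendant '[[0.0035,0.0465,0.004,0,0,0,0],[0.0035,0.0465,0.004,0,0,0,0],[0.0035,0.0465,0.004,0,0,0,0],[0.0035,0.0465,0.004,0,0,0,0],[0.0035,0.0465,0.004,0,0,0,0],[0.0035,0.0465,0.004,0,0,0,0],[0.0035,0.0465,0.004,0,0,0,0],[0,0,0,0,0,0,0],[0,0,0,0,0,0,0]]'
python3 go.py 435 69.8 84; python3 -c "
from h import *
grab('side','side2.png')"
```

```text
clock: 1.8
position: [352.4, -244.9, 228.5]
ee_rot: [0.167, 0.986, -0.0, 0.001]
contact_force: [1.1, 0.9, 0.6]
gripper_width: 0.3
grasp_force: 0.0
clock: 2.7
position: [436.5, 69.6, 200.1]
ee_rot: [0.166, 0.986, -0.0, -0.0]
contact_force: [-0.5, 0.1, 0.4]
gripper_width: -0.0
grasp_force: 0.0
pos [436.5  69.6 200.1] yaw_y 1.238 tilt [-0.001 -0.    -1.   ] F [-0.5  0.1  0.4] clk 2.7 j [ 0.53  0.13 -0.5  -0.   -0.94 -2.43]
shift mm [  1.5  -0.3 116.1]
```

View pics/side2.png

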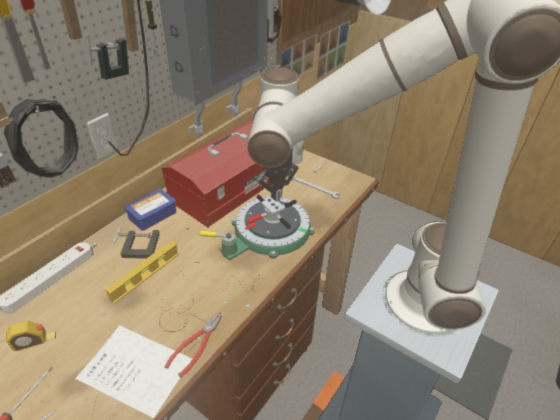

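The finger shows at (277,195), above the table, with clear space below it. Next I lower it between the red spoke and the front spoke.

```bash
python3 -m pendant '[[0.0015,0,0.03,0,0,0,0],[0,0,0.03,0,0,0,0],[0,0,0.02,0,0,0,0],[0,0,0.015,0,0,0,0],[0,0,0.012,0,0,0,0],[0,0,0.009,0,0,0,0],[0,0,0,0,0,0,0]]'
python3 go.py 435 69.8 84; python3 - <<'E'
from h import *
for n,b in(('top',(190,150,340,265)),('side',(185,180,325,275))):
    x0,y0,x1,y1=b; im=arm.get_image(n)['image'][y0:y1,x0:x1]
    cv2.imwrite(f'pics/{n}3.png',cv2.cvtColor(cv2.resize(im,None,fx=5,fy=5,interpolation=cv2.INTER_CUBIC),cv2.COLOR_RGB2BGR))
E
```

```text
clock: 3.45
position: [434.5, 67.9, 83.6]
ee_rot: [0.168, 0.986, -0.001, -0.001]
contact_force: [-0.6, 0.8, -0.1]
gripper_width: -0.2
grasp_force: 0.0
pos [434.5  67.9  83.6] yaw_y 1.233 tilt [-0.002 -0.001 -1.   ] F [-0.6  0.8 -0.1] clk 3.45 j [ 0.53  0.3  -0.66 -0.   -0.62 -2.44]
shift mm [ 0.2  1.9 -0.4]
```

View pics/side3.png

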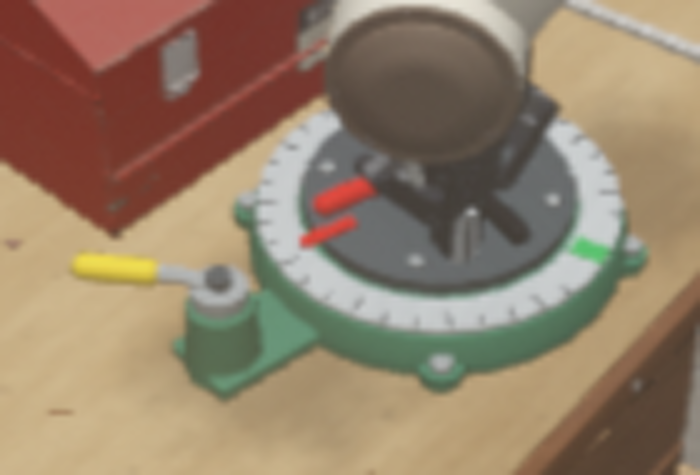

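The finger stands in the gap beside the front spoke. I push it into contact and follow the arc.

```bash
python3 -m pendant '[[0,-0.004,0,0,0,0,0],[0,-0.004,0,0,0,0,0],[0,-0.003,0,0,0,0,0],[0.0013,-0.0047,0,0,0,-4,0],[0.0013,-0.0047,0,0,0,-4,0],[0.0013,-0.0047,0,0,0,-4,0],[0.0013,-0.0047,0,0,0,-4,0],[0.0013,-0.0047,0,0,0,-4,0],[0.0013,-0.0047,0,0,0,-4,0],[0.0013,-0.0047,0,0,0,-4,0]]'
cat > pol.py <<'E'
from meas import *
from scipy.spatial.transform import Rotation as Ro
s=arm.read_state(); R=Ro.from_quat(s['ee_rot']).as_matrix(); d=s['position'][:2]-[485.1,13.8]
X=R[:2,0]; n=np.array([-X[1],X[0]])
print('tool x angle',np.arctan2(X[1],X[0]).round(3),'radial',(d@X).round(1),'tang',(d@n).round(1),'z',s['position'][2].round(1),'F',s['contact_force'].round(1),'j6',s['joints'][5].round(2),s['clock'])
top=arm.get_image('top'); side=arm.get_image('side'); table({'top':top,'side':side})
def crop(d,x0,y0,x1,y1,f): cv2.imwrite('pics/'+f,cv2.cvtColor(cv2.resize(d['image'][y0:y1,x0:x1],None,fx=5,fy=5,interpolation=cv2.INTER_CUBIC),cv2.COLOR_RGB2BGR))
import sys
if len(sys.argv)>1: crop(top,190,150,340,265,'t'+sys.argv[1]); crop(side,185,180,325,275,'s'+sys.argv[1])
E
python3 pol.py
```

```text
clock: 4.55
position: [417.9, 27.7, 84.5]
ee_rot: [-0.077, 0.997, 0.0, -0.0]
contact_force: [-2.5, 3.1, 2.4]
gripper_width: -0.1
grasp_force: 1.8
tool x angle -2.987 radial 64.3 tang -24.1 z 84.5 F [-2.5  3.1  2.4] j6 -1.87 4.55
top red [] grn [(18, [290.2, 245.6])] yel [(81, [211.7, 176.2])]
side red [(48, [260.8, 225.8])] grn [] yel []
```

```bash
python3 -m pendant '[[0.0015,-0.0047,0,0,0,-4,0],[0.0015,-0.0047,0,0,0,-4,0],[0.0015,-0.0047,0,0,0,-4,0],[0.0013,-0.0047,0,0,0,-4,0],[0.0013,-0.0047,0,0,0,-4,0],[0.0013,-0.0047,0,0,0,-4,0],[0.0013,-0.0047,0,0,0,-4,0],[0.0013,-0.0047,0,0,0,-4,0],[0.0013,-0.0047,0,0,0,-4,0],[0.0013,-0.0047,0,0,0,-4,0],[0.0013,-0.0047,0,0,0,-4,0],[0.0013,-0.0047,0,0,0,-4,0]]'
python3 pol.py
```

```text
clock: 5.85
position: [432.0, -27.6, 84.3]
ee_rot: [-0.475, 0.88, 0.0, -0.001]
contact_force: [-3.3, 1.5, 2.3]
gripper_width: -0.0
grasp_force: 1.8
tool x angle -2.151 radial 63.7 tang -21.8 z 84.3 F [-3.3  1.5  2.3] j6 -0.89 5.85
top red [] grn [(11, [290.4, 246.2])] yel [(80, [211.7, 176.3])]
side red [(43, [280.6, 227.2])] grn [] yel []
```

```bash
python3 -m pendant '[[0.0015,-0.0047,0,0,0,-4,0],[0.0015,-0.0047,0,0,0,-4,0],[0.0013,-0.0047,0,0,0,-4,0],[0.0013,-0.0047,0,0,0,-4,0],[0.0013,-0.0047,0,0,0,-4,0],[0.0013,-0.0047,0,0,0,-4,0],[0.0013,-0.0047,0,0,0,-4,0],[0.0013,-0.0047,0,0,0,-4,0],[0.0013,-0.0047,0,0,0,-4,0],[0,0,0,0,0,0,0],[0,0,0,0,0,0,0]]'
python3 pol.py 4.png
```

```text
clock: 7.05
position: [468.8, -51.0, 84.2]
ee_rot: [0.723, -0.691, 0.0, 0.0]
contact_force: [-0.9, 0.6, -0.1]
gripper_width: -0.2
grasp_force: 0.4
tool x angle -1.526 radial 64.0 tang -19.1 z 84.2 F [-0.9  0.6 -0.1] j6 -0.19 7.05
top red [(76, [285.6, 231.5])] grn [(14, [290.5, 245.6])] yel [(82, [211.6, 176.1])]
side red [(33, [290.5, 218.3]), (9, [295.0, 226.2])] grn [] yel []
```

View pics/s4.png

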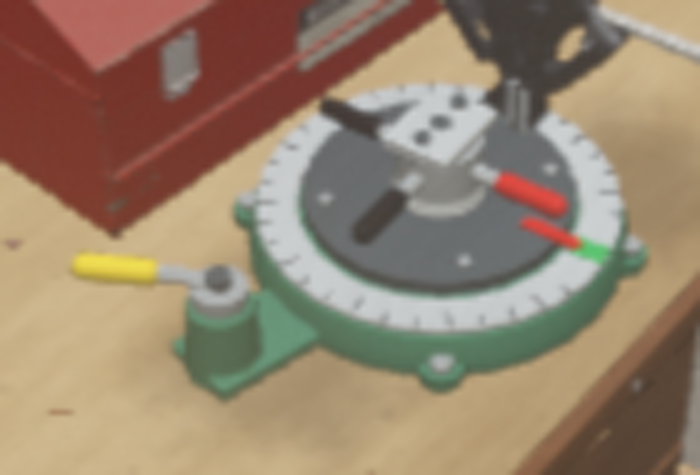

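The side view has the pointer tip at crop (582,246), just at the edge of the green mark. I check the top view for a precise angle.

View pics/t4.png

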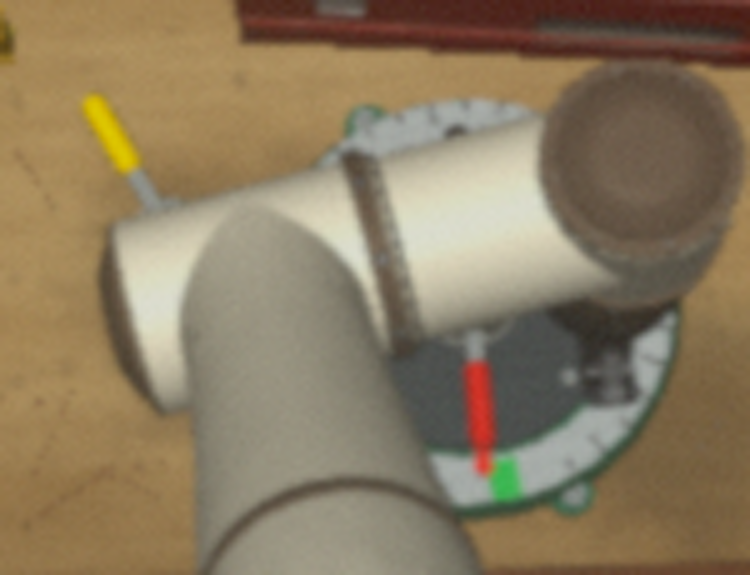

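```bash
cat > ang.py <<'E'
from meas import *
c=np.array([485.1,13.8])
# direction of red/green pixel masses, both cameras; compare with rendered model angle
ds={n:arm.get_image(n) for n in('top','side')}
for n,d in ds.items():
    H,S,V=blobs(d); w=np.zeros(H.shape,bool)
    if n=='top': w[225:258,275:305]=1
    else: w[208:240,280:312]=1
    g=w&(H>45)&(H<75)&(S>110)&(V>100); r=w&((H<8)|(H>172))&(S>120)&(V>90)
    for nm,m,z in(('g',g,36),('r48',r,48),('r70',r,70)):
        v,u=np.nonzero(m); wt=S[m]
        p=at(d,np.average(u,weights=wt),np.average(v,weights=wt),z)[:2]-c
        P=np.array([at(d,a,b,z)[:2] for a,b in zip(u,v)]); 
        q=np.linalg.svd((P-P.mean(0)))[2][0]
        print(n,nm,m.sum(),'ang',np.degrees(np.arctan2(p[1],p[0]))%360,'r',np.hypot(*p).round(1),'line',np.degrees(np.arctan2(q[1],q[0]))%180)
    if n=='side':   # lower red blob only = pointer
        k,l,s,cc=cv2.connectedComponentsWithStats(r.astype(np.uint8))
        for i in range(1,k): 
            for z in (48,70): 
                p=at(d,*cc[i],z)[:2]-c; print('  blob',s[i,4],cc[i].round(1),z,np.degrees(np.arctan2(p[1],p[0]))%360,np.hypot(*p).round(1))
E
python3 ang.py
```

```text
top g 37 ang 190.56434965137703 r 101.7 line 2.5334705782248648
top r48 95 ang 185.21673295454536 r 66.8 line 1.5813999167699535
top r70 95 ang 184.6126168315999 r 70.0 line 1.5813999167699535
side g 9 ang 188.19709519535093 r 103.1 line 24.246033881783518
side r48 87 ang 195.5844198515885 r 61.8 line 154.7381463530647
side r70 87 ang 176.7486993520073 r 72.4 line 154.7381463530647
  blob 61 [290.7 218.5] 48 203.98728736776076 56.1
  blob 61 [290.7 218.5] 70 181.73354687881988 64.3
  blob 26 [294.5 226. ] 48 181.35299570280964 79.0
  blob 26 [294.5 226. ] 70 168.55538942116192 93.1
```

The top view shows the pointer tip at crop (484,468) and the mark at (505,480), so about 6° remain. I push 5° slowly.

```bash
python3 -m pendant '[[0.0004,-0.0012,0,0,0,-1,0],[0.0004,-0.0012,0,0,0,-1,0],[0.0004,-0.0012,0,0,0,-1,0],[0.0004,-0.0012,0,0,0,-1,0],[0.0004,-0.0012,0,0,0,-1,0],[0,0,0,0,0,0,0],[0,0,0,0,0,0,0],[0,0,0,0,0,0,0]]'
python3 pol.py 5.png; python3 ang.py
```

```text
clock: 8.05
position: [475.3, -52.5, 84.3]
ee_rot: [0.753, -0.658, 0.0, -0.0]
contact_force: [-2.6, 0.0, 0.4]
gripper_width: 0.1
grasp_force: 0.9
tool x angle -1.436 radial 64.4 tang -18.6 z 84.3 F [-2.6  0.   0.4] j6 -0.1 8.05
top red [(76, [288.0, 231.2])] grn [] yel [(82, [211.6, 176.1])]
side red [(33, [292.0, 217.2]), (9, [295.8, 224.7])] grn [] yel []
top g 28 ang 190.24040694004333 r 104.5 line 30.64669985171389
top r48 91 ang 191.06421790714302 r 66.6 line 8.043704911609751
top r70 91 ang 190.10518190906092 r 69.7 line 8.043704911609751
side g 11 ang 188.11935946268184 r 101.5 line 17.017454331958078
side r48 87 ang 201.701853420079 r 63.0 line 156.28591022638219
side r70 87 ang 181.94982857114664 r 71.4 line 156.28591022638216
  blob 61 [291.9 217.3] 48 209.73518278144866 58.8
  blob 61 [291.9 217.3] 70 187.23394014799197 64.6
  blob 26 [295.2 224.3] 48 186.82874161932696 77.2
  blob 26 [295.2 224.3] 70 172.74060845286095 89.8
```

View pics/t5.png

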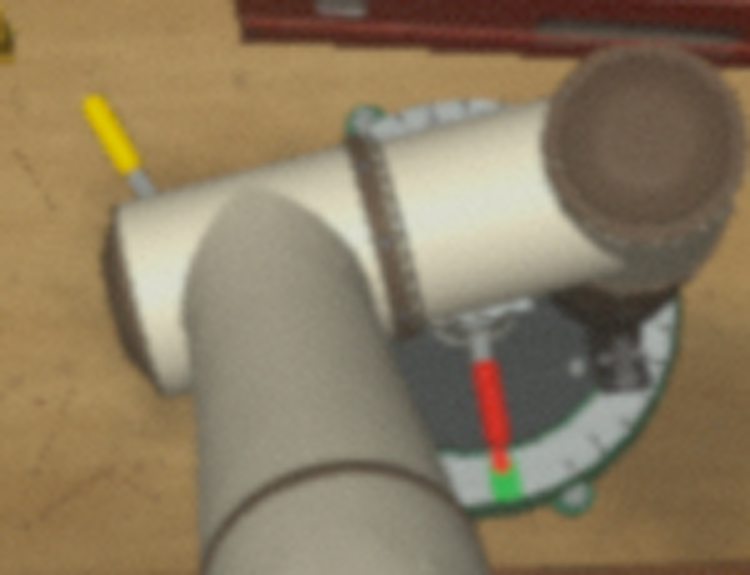

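The tip at crop (501,468) now lies on the mark, (505,480). I withdraw the finger clear and up, then check unobstructed, along with the toolbox corner near the lever.

```bash
python3 -m pendant '[[0,0.004,0,0,0,0,0],[0,0.008,0,0,0,0,0],[0,0.002,-0.01,0,0,0,0],[0,0,-0.03,0,0,0,0],[0,0,-0.04,0,0,0,0],[0,0,-0.04,0,0,0,0],[0,0,0,0,0,0,0]]'
python3 ang.py; python3 - <<'E'
from h import *
s=arm.get_image('side'); t=arm.get_image('top')
print('corner bottom side',at(s,207.6,226.6,0),'top',at(t,238.2,158.3,0))
o1,r1=ray(s,204.6,193.3); o2,r2=ray(t,237.5,149.7)
for z in(60,80,100,120,140): print(z,at(s,204.6,193.3,z).round(),at(t,236,150,z).round())
c=at(s,207.6,226.6,0)
for h in(60,80,100,120,140): print(h,proj(s,[c[0],c[1],h]).round(1),proj(t,[c[0],c[1],h]).round(1))
E
python3 go.py 590.6 172.2 170
```

```text
clock: 8.95
position: [464.9, -54.1, 211.1]
ee_rot: [0.754, -0.657, 0.005, -0.005]
contact_force: [0.4, -0.0, 0.3]
gripper_width: 0.2
grasp_force: 0.0
top g 26 ang 190.40590551029447 r 104.4 line 34.5008532862351
top r48 89 ang 191.1411872129735 r 66.9 line 7.111554019978826
top r70 89 ang 190.1815253249338 r 70.0 line 7.111554019978797
side g 11 ang 188.12192450237725 r 101.5 line 17.017454331958078
side r48 87 ang 201.69670394293843 r 63.0 line 156.28591022638219
side r70 87 ang 181.94624185780418 r 71.4 line 156.28591022638216
  blob 61 [291.9 217.3] 48 209.73518278144866 58.8
  blob 61 [291.9 217.3] 70 187.23394014799197 64.6
  blob 26 [295.2 224.3] 48 186.82874161932696 77.2
  blob 26 [295.2 224.3] 70 172.74060845286095 89.8
corner bottom side [646.86317902 132.25951437   0.        ] top [643.72013461 134.50558514   0.        ]
60 [711.  68.  60.] [649. 136.  60.]
80 [693.  86.  80.] [643. 135.  80.]
100 [674. 103. 100.] [637. 133. 100.]
120 [656. 121. 120.] [630. 132. 120.]
140 [638. 138. 140.] [624. 130. 140.]
60 [206. 212.] [237.4 150.9]
80 [205.4 206.9] [236.8 148.6]
100 [204.8 201.8] [236.3 146.4]
120 [204.2 196.5] [235.7 144. ]
140 [203.6 191.1] [235.1 141.6]
pos [460.5 -54.5 203.8] yaw_y -3.007 tilt [-0.001  0.    -1.   ] F [-0.5  0.1 -0.8] clk 9.15 j [ 0.23  0.16 -0.45 -0.   -0.96 -0.1 ]
shift mm [-207.2 -159.4   33.7]
```

```bash
python3 -m pendant '[[0,0,0,0,0,7.65,0],[0,0,0,0,0,7.65,0],[0,0,0,0,0,7.65,0],[0,0,0,0,0,7.65,0],[0,0,0,0,0,7.65,0],[0,0,0,0,0,7.65,0],[0,0,0,0,0,7.65,0],[0,0,0,0,0,7.65,0],[0,0,0,0,0,7.65,0],[0,0,0,0,0,0,0],[0,0,0,0,0,0,0]]'
python3 go.py 585.4 169.3 170
```

```text
clock: 10.25
position: [460.8, -54.5, 203.4]
ee_rot: [-0.251, 0.968, 0.0, -0.001]
contact_force: [-0.8, -0.0, 0.3]
gripper_width: 0.1
grasp_force: 0.0
pos [460.8 -54.5 203.4] yaw_y 2.077 tilt [-0.002 -0.    -1.   ] F [-0.8 -0.   0.3] clk 10.25 j [ 0.23  0.16 -0.45 -0.   -0.96 -1.3 ]
shift mm [-217.6  135.2   33. ]
```

```bash
python3 -m pendant '[[-0.0272,0.0169,0,0,0,0,0],[-0.0272,0.0169,0,0,0,0,0],[-0.0272,0.0169,0,0,0,0,0],[-0.0272,0.0169,0,0,0,0,0],[-0.0272,0.0169,0,0,0,0,0],[-0.0272,0.0169,0,0,0,0,0],[-0.0272,0.0169,0,0,0,0,0],[-0.0272,0.0169,0,0,0,0,0],[0,0,0.02,0,0,0,0],[0,0,0.013,0,0,0,0],[0,0,0,0,0,0,0]]'
python3 go.py 585.4 169.3 82; python3 -c "
from h import *
d=arm.get_image('side'); cv2.imwrite('pics/s6.png',cv2.cvtColor(cv2.resize(d['image'][130:280,150:350],None,fx=4,fy=4,interpolation=2),4))"
```

```text
clock: 11.35
position: [584.8, 168.1, 168.2]
ee_rot: [-0.25, 0.968, -0.001, -0.003]
contact_force: [-0.1, -0.6, -0.9]
gripper_width: 0.0
grasp_force: 0.0
pos [584.8 168.1 168.2] yaw_y 2.075 tilt [-0.006 -0.003 -1.   ] F [-0.1 -0.6 -0.9] clk 11.35 j [ 0.55  0.43 -0.15 -0.   -0.99 -1.61]
shift mm [-1.7  0.7 86.2]
```

View pics/s6.png

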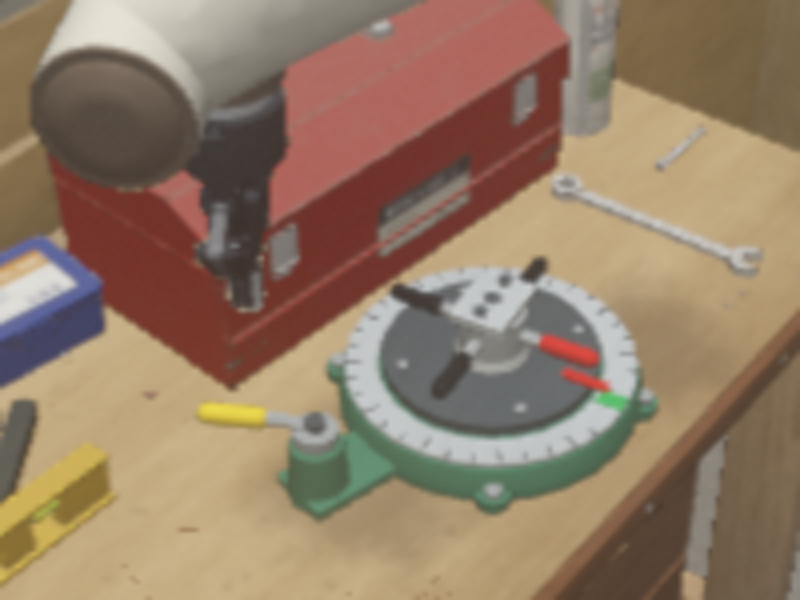

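The pointer stands on the mark at (610,395), and the finger hangs to the right of the lever with the toolbox clear of it. Next I lower it.

```bash
python3 -m pendant '[[-0.001,0,0.02,0,0,0,0],[0,0,0.02,0,0,0,0],[0,0,0.02,0,0,0,0],[0,0,0.015,0,0,0,0],[0,0,0.01,0,0,0,0],[0,0,0,0,0,0,0],[0,0.004,0,0,0,0,0],[0,0.004,0,0,0,0,0],[0,0.002,0,0,0,0,0]]'
cat > lv.py <<'E'
from h import *
from scipy.spatial.transform import Rotation as Ro
s=arm.read_state(); R=Ro.from_quat(s['ee_rot']).as_matrix(); d=s['position'][:2]-[523.4,174.3]
e=-R[:2,0]; n=np.array([-e[1],e[0]])
print('lever dir',np.arctan2(e[1],e[0]).round(3),'radial',(d@e).round(1),'tang',(d@n).round(1),'z',s['position'][2].round(1),'F',s['contact_force'].round(1),s['clock'],'j6',s['joints'][5].round(2))
E
python3 lv.py
```

```text
clock: 12.3
position: [582.9, 179.0, 87.4]
ee_rot: [-0.249, 0.968, 0.0, 0.001]
contact_force: [-0.3, -0.1, 0.0]
gripper_width: 0.2
grasp_force: 0.0
lever dir 0.504 radial 54.4 tang -24.6 z 87.4 F [-0.3 -0.1  0. ] 12.3 j6 -1.63
```

```bash
python3 -m pendant '[[0,0.001,0.004,0,0,0,0],[-0.0014,0.0038,0,0,0,-4,0],[-0.0014,0.0038,0,0,0,-4,0],[-0.0014,0.0038,0,0,0,-4,0],[-0.0014,0.0038,0,0,0,-4,0],[-0.0014,0.0038,0,0,0,-4,0],[-0.0014,0.0038,0,0,0,-4,0],[-0.0014,0.0038,0,0,0,-4,0],[-0.0014,0.0038,0,0,0,-4,0],[-0.0014,0.0038,0,0,0,-4,0],[-0.0014,0.0038,0,0,0,-4,0],[-0.0014,0.0038,0,0,0,-4,0]]'
python3 lv.py
```

```text
clock: 13.5
position: [562.4, 218.0, 82.5]
ee_rot: [-0.595, 0.804, -0.0, 0.002]
contact_force: [3.3, 0.2, -0.9]
gripper_width: -0.2
grasp_force: 1.3
lever dir 1.275 radial 53.2 tang -24.6 z 82.5 F [ 3.3  0.2 -0.9] 13.5 j6 -0.93
```

```bash
python3 -m pendant '[[-0.0014,0.0038,0,0,0,-4,0],[-0.0014,0.0038,0,0,0,-4,0],[-0.0014,0.0038,0,0,0,-4,0],[-0.0014,0.0038,0,0,0,-4,0],[-0.0007,0.0019,0,0,0,-2,0],[0,0,0,0,0,0,0]]'; python3 lv.py
python3 -m pendant '[[-0.0007,0.0019,0,0,0,-2,0],[-0.0004,0.001,0,0,0,-1,0],[0,0,0,0,0,0,0]]'; python3 lv.py
```

```text
clock: 14.1
position: [546.5, 227.5, 82.7]
ee_rot: [0.713, -0.702, 0.0, -0.002]
contact_force: [1.8, 1.4, 0.1]
gripper_width: 0.2
grasp_force: 1.0
lever dir 1.587 radial 52.8 tang -23.9 z 82.7 F [1.8 1.4 0.1] 14.1 j6 -0.65
clock: 14.4
position: [543.3, 228.1, 82.7]
ee_rot: [0.73, -0.683, 0.0, -0.001]
contact_force: [2.4, 0.6, 0.2]
gripper_width: 0.0
grasp_force: 1.2
lever dir 1.638 radial 52.3 tang -23.5 z 82.7 F [2.4 0.6 0.2] 14.4 j6 -0.61
```

```bash
for i in 1 2 3; do python3 -m pendant '[[-0.0004,0.001,0,0,0,-1,0],[-0.0004,0.001,0,0,0,-1,0],[0,0,0,0,0,0,0]]' >/dev/null; python3 lv.py; done
```

```text
lever dir 1.674 radial 51.9 tang -22.7 z 82.5 F [ 2.2  1.9 -0.1] 14.7 j6 -0.57
lever dir 1.709 radial 51.8 tang -23.3 z 82.6 F [ 4.9  0.8 -0.9] 15.0 j6 -0.54
lever dir 1.745 radial 51.5 tang -24.9 z 82.7 F [10.6 -1.6 -3.1] 15.3 j6 -0.51
```

The force rises while the finger stalls, so the lever is at its stop. One more small press to confirm, then back off, up and look.

```bash
python3 -m pendant '[[0,0.002,0,0,0,0,0],[0,0,0,0,0,0,0]]' >/dev/null; python3 lv.py; python3 -m pendant '[[0,-0.006,0,0,0,0,0],[0,-0.01,0,0,0,0,0],[0,-0.004,0,0,0,0,0],[0,0,-0.02,0,0,0,0],[0,0,-0.04,0,0,0,0],[0,0,-0.04,0,0,0,0],[0,0,-0.04,0,0,0,0],[0.03,0,-0.03,0,0,0,0],[0.03,0,-0.03,0,0,0,0],[0,0,0,0,0,0,0],[0,0,0,0,0,0,0]]'
python3 ang.py | grep -E 'top|blob|side g'; python3 - <<'E'
from h import *
t=arm.get_image('top'); d=arm.get_image('side')
r=lambda m:cv2.resize(m,None,fx=4,fy=4,interpolation=2)
a=r(d['image'][185:270,185:325]); b=r(t['image'][195:258,185:325])
cv2.imwrite('pics/f7.png',cv2.cvtColor(np.vstack([a,b]),4))
pv=np.array([523.4,174.3])
for st in(0,1.17,1.3,1.4):
    l=-.234+.5+st; print(st,[((proj(d,[*(pv+q*np.array([np.cos(l),np.sin(l)])),70])-[185,185])*4).round() .tolist() for q in(32,84)])
E
```

```text
lever dir 1.745 radial 51.7 tang -24.7 z 82.9 F [15. -2. -6.] 15.5 j6 -0.51
clock: 16.6
position: [564.0, 172.7, 282.4]
ee_rot: [0.765, -0.644, -0.001, -0.0]
contact_force: [-0.1, -0.4, -1.1]
gripper_width: -0.1
grasp_force: 0.0
top g 31 ang 190.16179206908132 r 105.1 line 10.27536443722093
top r48 90 ang 191.06200994695712 r 66.3 line 8.046864979209147
top r70 90 ang 190.09909697274162 r 69.4 line 8.046864979209147
side g 11 ang 188.12308001992537 r 101.5 line 17.017454331958078
  blob 61 [291.9 217.3] 48 209.73518278144866 58.8
  blob 61 [291.9 217.3] 70 187.23394014799197 64.6
  blob 28 [295.5 224.4] 48 187.09375671587142 78.0
  blob 28 [295.5 224.4] 70 173.06445292197301 90.4
0 [[131.0, 187.0], [66.0, 168.0]]
1.17 [[138.0, 221.0], [80.0, 260.0]]
1.3 [[142.0, 224.0], [91.0, 267.0]]
1.4 [[146.0, 226.0], [101.0, 273.0]]
```

View pics/f7.png

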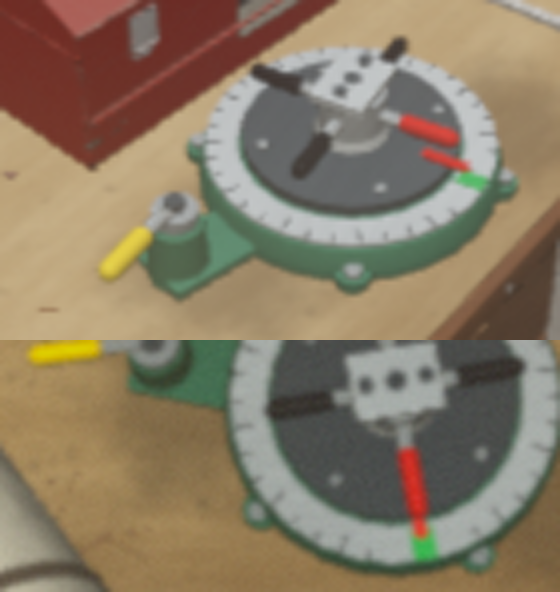

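The lever's yellow end is at (100,273), matching the model's 1.4 rad stop. The pointer tip is at (422,533), on the mark at (427,546), so the job is done.

```bash
python3 -c "
from bench import arm
print(arm.job_done())"
```

```text
the job is handed in; nothing more can be done
None
```

I pushed the red pointer round to the green mark, within about 1° by the camera fit, then pushed the clamp lever anticlockwise to its stop without the pointer leaving the mark; I handed the job in at about 17 s with the arm clear and the tools untouched.

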